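Show the sample plate, label up, over the light pad

ROBOT

A 6-joint arm with a two-finger parallel gripper is mounted at the origin on the work surface. World frame = base frame: x ahead of the robot, y to its left, z up, the work surface at z = 0. Lengths are in m, angles in rad, forces in N, time in s.
With the tool pointing down it reaches from about 0.35 to 0.975 m from the base axis. Payload 17.4 kg.
Tool frame: the origin (TCP) lies at the very end of the fingers, on their centre line; the grasp point (between the pads) lies ctrl.tcp_to_grasp behind it (ctrl.tcp_to_grasp is the distance from the TCP to the grasp point, in m); y points along the fingers, x is the direction in which the jaws open and shut, and the axes are right-handed (so a half turn about y gives the same grasp; the last joint's range is limited). The gripper opens to 85 mm and grips with 20 to 120 N. Pads are 22 mm wide; open, the fingers measure 114 mm over their backs; the gripper's body (76 mm by 85 mm) begins 54 mm behind the grasp point. The pads swing forward as they close: fully open they stand 13 mm farther back than shut.
Start: joints at [1.098, 0.116, 1.442, -0, 1.584, -0.038], TCP at [0.284, 0.612, 0.231] pointing down, gripper open.
Joint ranges: [-2.83, 2.83], [-0.83, 2.19], [0.07, 2.5], [-1.14, 4.28], [0.01, 3], [-2.97, 2.97]. Speed limits (rad/s): [1.89, 1.89, 2.22, 3.14, 3.14, 3.14].

INTERFACE

Orientations are given as a 3x3 rotation matrix whose columns are the frame's x, y, z axes.
In Python, from rig import read_state, viewer, ctrl gives the robot as it stands. The module is installed in compiled form; this text tells all that it offers.
- The arm moves only by the shell command python3 -m crank 'ROWS' [OPENING] [FORCE]. ROWS is text: rows parted by semicolons, each of 4 numbers parted by spaces: the shift along the tool's x, y, z in cm, then the turn about the tool's y in degrees. A call has 1 to 10 rows; each row shifts and turns the pose as measured when the row begins, along the tool's axes as they then stand; what a row does not reach is not made up. A row lasts 1/8 s, in which the tool goes at most 62.5 mm and 10.7 degrees, less where a joint would pass 70% of its speed; a pose out of reach is approached as far as the arm can. A call is refused whole if a number of a shift passes 6.25 or a number of a turn 10.7, either way. A call with a gripper value outside its range is refused whole. OPENING is the finger opening in cm, from 0 to 8.54, set as the call begins (- or left out, the last holds). The fingers move at their own pace and stop on an object; FORCE is the grip in N (left out, the last holds). Time passes only in rows, so rows that do not move let the fingers close. It gives the time, the measured TCP pose, the force and the opening at its end, in the units of the state.
- read_state(): the state, without advancing time (a new reading comes with each control period).
- viewer.capture(name): name is "scene" or "top" or "wrist"; returns a dict with "pixels" (420x560x3 uint8, blue, green, red), "range_z" (420x560 float32, m along the optical axis (not along the pixel's ray), 0 where there is no reading), "camera_matrix" (3x3 intrinsics, pixels), "camera_from_world" (4x4, takes a point from world to camera coordinates). Camera axes: x right, y down, z forward; pixel columns grow to the right and rows downward; lengths in m; the calibration is good to about 2 mm. A picture is of the moment at which its call begins.
- ctrl.hand_in(): hands the job in, once; it reports no verdict.
The state is a dict: "time_s": time; "joint_pos": joint angles; "qd": joint speeds; "tau": joint torques, N m; "tcp_pos": TCP position; "ee_rot": TCP orientation; "wrist_force": force on the tool from outside, world axes, zero at the start; "moment": the same for the moment, N m; "gripper_width": finger opening in m.
Only numpy, scipy, OpenCV 4.12 (cv2) and the standard library are available. Lean on these libraries where they do the work, as an engineer would, in place of code of your own. Each camera call takes 0.05 s, during which the arm holds its last target. There are 200 camera calls.

TASK

Lift the glass sample plate out of the rack slot nearest the rack's round wooden knob and show it over the light pad: level, label side up, about 10 cm above the pad, with the middle of its frosted end (the end with the cut corner) centred over the pad's ring. Finish while still holding it there, motionless in the gripper; the other plates stay in the rack and everything else on the table is left where it is.

Things in the scene. Friction and masses are not known exactly. Their poses are not given: they have to be found in the camera images.
- rack: fixed wooden rack; origin under its centre on the table, y along its 160 mm length, x along the slots. Foot 60 x 160 x 10 mm; block 28 mm thick (x), 150 mm long (y), rim at height 50 mm. Slots 9 mm wide, floor at height 36 mm, at y = -45, 0, +45 mm. A dark wooden ball knob, 26 mm across, sticks out of the -y end: centre y = -93 mm, height 30 mm
- plate_a_center (a point): centre of a green glass plate 56 x 38 x 8 mm, 30 to 65 g, standing on a 56 mm edge in a rack slot (any of the three), both 38 mm ends 14 mm past the block. Axes: x along the 56 mm to its frosted end, y along the 38 mm to the edge with the cut corner (up at start), z out of the label face (level at start). Can be gripped by its two ends, the gripper leaning over to the label side
- plate_a_frost (a point): middle of plate_a's frosted end, 19 mm from its centre along x; same axes. The last 18 mm are frosted white; the top corner there is cut out, 9 x 9 mm; a buff paper label with dark lines is on one face of that end only. Seen with the label towards you and the cut corner at the top, the frosted end is on your right
- plate_b_center (a point): centre of another plate exactly like plate_a, in another slot; same point and axes; its label may face either way along the rack
- plate_b_frost (a point): middle of the frosted end of plate_b, 19 mm from its centre along x; same axes
- plate_c_center (a point): centre of another plate exactly like plate_a, in another slot; same point and axes; its label may face either way along the rack
- plate_c_frost (a point): middle of the frosted end of plate_c, 19 mm from its centre along x; same axes
- pad_ring (a point): centre of a black ring, 40 mm in diameter, printed in the middle of the lit top of a fixed flat light pad, 130 x 170 x 12 mm; the point is on the pad's top, 12.5 mm above the table, z up
- wax_tin: bystander, loose: round yellow wax tin with a steel lid, diameter 84, 38 high (mm); origin at the centre of its underside; leave it alone
- pine_box: bystander, loose: open wooden box 100 x 75 x 40 high (mm); origin at the centre of its underside; leave it alone
- paint_bottle: bystander, loose: white plastic paint bottle, diameter 40, 110 high (mm); origin at the centre of its underside; leave it alone
- varnish_jar: bystander, loose: amber glass jar with a black lid, diameter 60, 75 high (mm); origin at the centre of its underside; leave it alone
- flat_brush: bystander, loose: paint brush lying flat, about 200 long, under 30 high; its origin is about mid-length (mm); leave it alone
- water_cup: bystander, loose: clear plastic cup, diameter 70, 80 high (mm); origin at the centre of its underside; leave it alone
Not all that is in view belongs to the job. What is shaped like the part that bears plate_c_center but blue or purple is not meant. Several things have the shape of the rack; the one meant has the colours described above.

How it is judged:
By the outcome, as a careful person would: the job done as asked, in the order asked, and still so for the second after the job is handed in, while the arm keeps its last pose, push and grip.
It also fails if it takes over 42 s, if anything falls off the work surface, if the arm or the gripper's body presses on something with over 40 N, if the wrist force passes 120 N, or if a joint passes its speed limit or range.

## Working session

There is one attempt and no reset: what is moved stays moved. The work goes in short steps, Python scripts to look and compute and a shell command to move; the robot and the scene stay as the last step left them, time stands still between calls to the robot, and variables do not carry over. Pictures are saved under pics/ and viewed, about 8 in all and at most 12, crops included, and the job is handed in when it is done.

```bash
mkdir -p pics
cat > h.py <<'E'
import numpy as np, cv2
from rig import read_state, viewer, ctrl
def cap(n):
    c=viewer.capture(n); np.savez('%s.npz'%n,**c); return c
def load(n): return dict(np.load('%s.npz'%n))
def ray(c,u,v):
    T=c['camera_from_world'];R=T[:3,:3];o=-R.T@T[:3,3]
    d=R.T@np.linalg.inv(c['camera_matrix'])@np.array([u,v,1.]);return o,d
def onz(c,u,v,z):
    o,d=ray(c,u,v);return o+d*(z-o[2])/d[2]
def dep(c,u,v):
    o,d=ray(c,u,v);return o+d*c['range_z'][int(v),int(u)]
def proj(c,p):
    T=c['camera_from_world'];q=c['camera_matrix']@(T[:3,:3]@np.asarray(p)+T[:3,3]);return q[:2]/q[2]
E
python3 - <<'E'
from h import *
for n in('scene','top'):
    c=cap(n);cv2.imwrite(f'pics/{n}0.png',c['pixels']);o,d=ray(c,280,210);print(n,o,d,c['camera_matrix'][0,0])
s=read_state();print(s['tcp_pos'],s['ee_rot'],ctrl.tcp_to_grasp,s['time_s'])
E
```

```text
scene [1.11508413 0.56688957 0.68515978] [-0.57884173 -0.5486581  -0.6033329 ] 399.82676798264794
top [ 2.73638889e-01 -2.96634859e-04  1.19825612e+00] [ 0.19496487 -0.01447638 -0.98075711] 390.15859850037634
[0.28428107 0.61204499 0.2306418 ] [[ 4.21258876e-01 -4.46015294e-04 -9.06940329e-01]
 [ 9.06939864e-01 -9.18825003e-04  4.21259112e-01]
 [-1.02120746e-03 -9.99999478e-01  1.74458619e-05]] 0.0187 0.1
```

View pics/scene0.png

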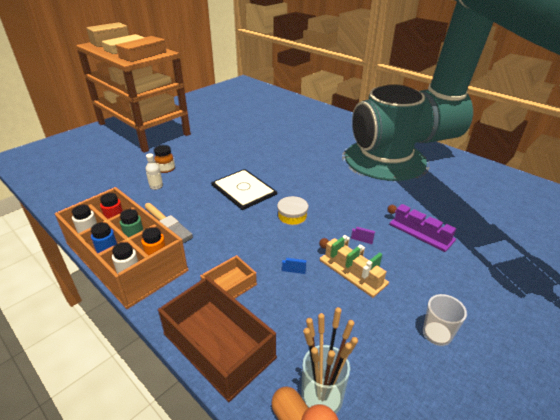

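View pics/top0.png

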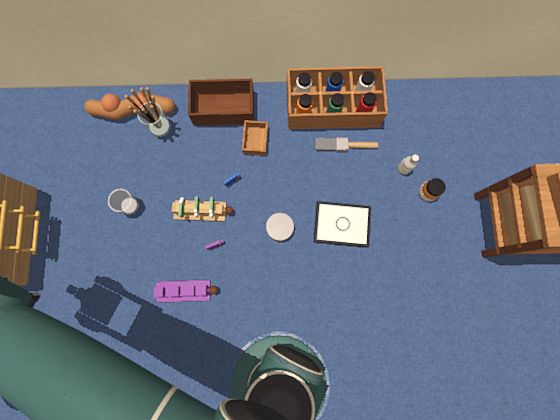

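The scene shows the wooden rack with green plates at scene (353,262) / top (200,210), with its knob at scene (325,243) / top (230,210). The purple rack at scene (422,226) / top (184,291) is a decoy, and the blue and purple plates lying at top (232,180) and (215,245) aren't meant either. The pad is at top (342,224). The plate nearest the knob is at about top (212,208), so I'll enlarge that area.

Run:
```python
from h import *
a=load('scene');b=load('top')
A=cv2.resize(a['pixels'][222:302,305:400],None,fx=6,fy=6,interpolation=cv2.INTER_CUBIC)
B=cv2.resize(b['pixels'][190:230,165:243],None,fx=7,fy=7,interpolation=cv2.INTER_CUBIC)
B=B[:, :]
im=np.zeros((A.shape[0]+0,800,3),np.uint8)
A=cv2.resize(A,(400,337));B=cv2.resize(B,(800,410)) 
cv2.imwrite('pics/cropA.png',cv2.resize(a['pixels'][222:302,305:400],None,fx=7,fy=7,interpolation=cv2.INTER_CUBIC))
cv2.imwrite('pics/cropB.png',cv2.resize(b['pixels'][190:230,165:243],None,fx=10,fy=10,interpolation=cv2.INTER_CUBIC))
# knob, pad
hsv=cv2.cvtColor(b['pixels'],cv2.COLOR_BGR2HSV)
m=cv2.inRange(hsv,(0,0,170),(179,70,255));m[:, :310]=0;m[:,375:]=0;m[:200]=0;m[250:]=0
k=cv2.findContours(m,cv2.RETR_EXTERNAL,cv2.CHAIN_APPROX_NONE)[0];k=max(k,key=cv2.contourArea);r=cv2.minAreaRect(k);print(r,onz(b,*r[0],.0125))
inner=np.zeros_like(m);cv2.drawContours(inner,[k],-1,255,-1);inner=cv2.erode(inner,np.ones((9,9)))
ring=(inner>0)&(m==0)
v,u=np.nonzero(cv2.inRange(b['pixels'][...,1],0,150)*(inner>0));print(len(u),u.min(),u.max(),v.min(),v.max());c=((u.min()+u.max())/2,(v.min()+v.max())/2);print('ring',c,onz(b,*c,.0125),dep(b,*c))
for p in [(200,210),(230,210),(212,208),(224,218),(175,218)]:print(p,onz(b,*p,.03),dep(b,*p))
```

```text
((342.5472106933594, 223.50448608398438), (50.39103317260742, 36.074859619140625), 5.440331935882568) [ 0.46230832 -0.20909787  0.0125    ]
8 336 347 217 229
ring (np.float64(341.5), np.float64(223.0)) [ 0.4639574  -0.20596678  0.0125    ] [ 0.46398715 -0.20599893  0.01231465]
(200, 210) [0.51182898 0.22664442 0.03      ] [0.5071576  0.22219365 0.05291183]
(230, 210) [0.5095968  0.13507192 0.03      ] [0.50727676 0.13374091 0.04148684]
(212, 208) [0.51717185 0.19006569 0.03      ] [0.50841209 0.18321845 0.0720216 ]
(224, 218) [0.48523236 0.15333496 0.03      ] [0.48932082 0.15630346 0.00742666]
(175, 218) [0.48886249 0.30229116 0.03      ] [0.49283981 0.30788296 0.0084107 ]
```

View pics/cropA.png

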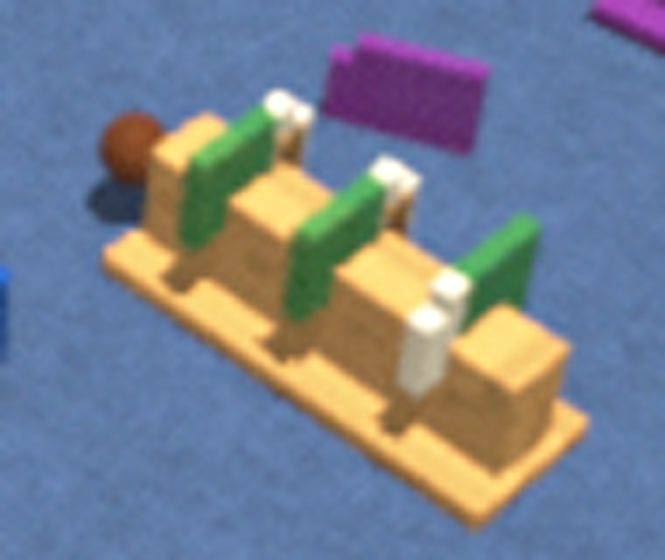

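View pics/cropB.png

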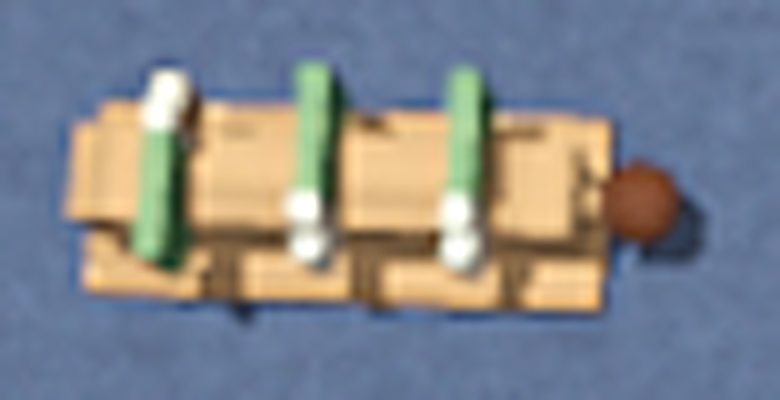

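The target is the right-hand green plate in the top crop at (463,165), i.e. top pixel (211,206), next to the knob at (640,203). Its frosted, cut-corner end points towards the robot (−x). The scene crop shows the buff label on its +y face, away from the knob, which agrees with the description.

The tool can only yaw, so it can't lean over. My plan has four steps:
1. Grip the plate's ends vertically and lift it almost out of the slot.
2. Pivot it over the slot's knob-side wall.
3. Press it flat, label up, on the rack's end land.
4. Regrip it there and carry it to the pad.

Next I'll measure the rack.

Run:
```python
from h import *
b=load('top');im=b['pixels'];hsv=cv2.cvtColor(im,cv2.COLOR_BGR2HSV)
def pts(m):
    v,u=np.nonzero(m);return np.array([dep(b,x,y) for x,y in zip(u,v)])
R=np.zeros(im.shape[:2],np.uint8);R[190:230,165:243]=255
g=cv2.inRange(hsv,(40,60,60),(85,255,255))&R
w=cv2.inRange(hsv,(0,0,190),(179,60,255))&R
kn=cv2.inRange(hsv,(0,100,30),(12,255,160))&R; kn[:,:224]=0
wood=cv2.inRange(hsv,(8,60,120),(28,255,255))&R
for nm,m in(('green',g),('white',w),('knob',kn)):
    n,l,s,c=cv2.connectedComponentsWithStats(m)
    for i in range(1,n):
        if s[i,4]>4:
            z=.03 if nm=='knob' else .074
            print(nm,s[i],c[i],onz(b,*c[i],z))
P=pts(wood);q=P[(P[:,2]>.046)&(P[:,2]<.055)];r=cv2.minAreaRect(q[:,:2].astype(np.float32)*1000);print('rim',r,len(q))
q=P[P[:,2]<.016];
k=cv2.minAreaRect(P[:,:2].astype(np.float32)*1000);print('all',k)
```

```text
green [195 196   5  14  41] [196.31707317 202.48780488] [0.52573073 0.2292791  0.074     ]
green [210 198   4  12  35] [211.25714286 203.28571429] [0.52224725 0.18520126 0.074     ]
green [178 203   6  14  51] [180.49019608 210.15686275] [0.50378472 0.2753969  0.074     ]
white [179 197   4   7  19] [180.57894737 199.84210526] [0.53486854 0.2758832  0.074     ]
white [193 209   4   7  21] [194.95238095 211.85714286] [0.49765706 0.23283142 0.074     ]
white [209 209   4   8  24] [210.125      212.54166667] [0.49452457 0.18828591 0.074     ]
knob [225 207   8   7  46] [228.36956522 209.89130435] [0.51005661 0.14004854 0.03      ]
rim ((509.578857421875, 231.9217529296875), (151.12734985351562, 46.78218078613281), 88.61557006835938) 317
all ((446.188232421875, 132.78726196289062), (416.339599609375, 128.83999633789062), 54.83744430541992)
```

```bash
python3 -m crank '0 0 0 10.7;0 0 0 10.7;0 0 0 10.7;0 0 0 10.7;0 0 0 10.7;0 0 0 10.7' 8.5 20
```

```text
time_s: 0.85
tcp_pos: [0.2839, 0.6114, 0.2278]
ee_rot: [[1.0, -0.002, -0.006], [0.006, -0.005, 1.0], [-0.002, -1.0, -0.005]]
wrist_force: [1.1, -0.2, 0.4]
gripper_width: 0.0854
```

```bash
python3 -m crank '2.8 0 -5.3 0;2.8 0 -5.3 0;2.8 0 -5.3 0;2.8 0 -5.3 0;2.8 0 -5.3 0;2.8 0 -5.3 0;2.8 0.5 -5.3 0;2.8 0.5 -5.3 4;0 0 0 0' 8.5 20
python3 - <<'E'
from h import *
c=cap('wrist');cv2.imwrite('pics/w1.png',c['pixels']);s=read_state();print(s['tcp_pos'],ray(c,280,210));print(s['joint_pos'])
E
```

```text
time_s: 1.98
tcp_pos: [0.5135, 0.174, 0.2159]
ee_rot: [[0.998, -0.005, 0.069], [-0.069, -0.008, 0.998], [-0.004, -1.0, -0.009]]
wrist_force: [-0.2, 0.8, -0.5]
gripper_width: 0.0853
[0.51286027 0.17556287 0.21605377] (array([0.52013539, 0.25965642, 0.35776275]), array([-0.0166505 , -0.3489591 , -0.93716565]))
[ 0.28596778 -0.16665656  1.74356372 -0.00599808  1.57150904  0.35295277]
```

View pics/w1.png

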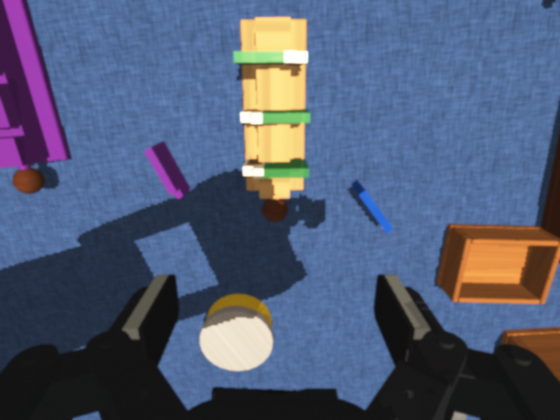

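The wrist view shows the rack from above. The target plate's top edge is at (275,171), with its white end at (255,171) on the robot side, and the knob is at (275,209). I'll measure from this.

Run:
```python
from h import *
b=load('wrist');hsv=cv2.cvtColor(b['pixels'],cv2.COLOR_BGR2HSV)
R=np.zeros(hsv.shape[:2],np.uint8);R[40:185,225:320]=255
m=(cv2.inRange(hsv,(40,60,50),(85,255,255))|cv2.inRange(hsv,(0,0,150),(179,70,255)))&R
n,l,s,c=cv2.connectedComponentsWithStats(cv2.morphologyEx(m,cv2.MORPH_CLOSE,np.ones((3,3))))
for i in range(1,n):
    if s[i,4]<60: continue
    v,u=np.nonzero(l==i);W=np.array([onz(b,x,y,.074)[:2] for x,y in zip(u,v)])*1000
    Z=np.array([dep(b,x,y)[2] for x,y in zip(u,v)])
    r=cv2.minAreaRect(W.astype(np.float32));print(s[i],np.round(r[0],1),np.round(r[1],1),round(r[2],1),'fit',cv2.fitLine(W.astype(np.float32),cv2.DIST_L2,0,.01,.01).ravel().round(3),'z',np.percentile(Z,[10,50,90]).round(3))
k=cv2.inRange(hsv,(0,90,20),(14,255,110));k[:195]=0;k[225:]=0;k[:,:255]=0;k[:,300:]=0
v,u=np.nonzero(k);print(u.mean(),v.mean(),onz(b,u.mean(),v.mean(),.03))
w=cv2.inRange(hsv,(8,80,90),(30,255,255))&R
v,u=np.nonzero(w);P=np.array([dep(b,x,y) for x,y in zip(u,v)]);P=P[abs(P[:,2]-.05)<.003]
print('rim',cv2.minAreaRect((P[:,:2]*1000).astype(np.float32)),np.median(P[:,2]))
```

```text
[233  47  76  20 967] [516.  277.7] [13.1 56.4] 84.5 fit [ 9.98000e-01 -5.80000e-02  5.16605e+02  2.76543e+02] z [0.063 0.074 0.075]
[239  91  72  34 905] [515.3 234.7] [56.2 24.2] 8.1 fit [ 1.00000e+00 -2.40000e-02  5.16409e+02  2.33101e+02] z [0.057 0.074 0.075]
[241 160  68  18 913] [513. 191.] [14.5 56. ] 86.2 fit [ 1.00000e+00 -2.00000e-02  5.15242e+02  1.89843e+02] z [0.056 0.073 0.075]
274.2232346241458 209.14578587699316 [0.5085969  0.13890636 0.03      ]
rim ((512.9154663085938, 230.69505310058594), (120.40512084960938, 45.43531799316406), 85.94742584228516) 0.050181252293795886
```

Run:
```python
from h import *
b=load('wrist');
for a,(v0,v1) in {'c':(40,70),'b':(105,130),'a':(158,182)}.items():
    P=np.array([dep(b,x,y) for y in range(v0,v1) for x in range(228,318)]);P=P[(P[:,2]>.071)&(P[:,2]<.08)]
    P=P[abs(P[:,1]-np.median(P[:,1]))<.012]
    r=cv2.minAreaRect((P[:,:2]*1000).astype(np.float32));print(a,len(P),np.round(r[0],1),np.round(r[1],1),r[2],P.mean(0))
```

```text
c 744 [510.9 277.3] [ 7.7 46.8] 86.09637451171875 [0.51124677 0.27727887 0.07416041]
b 656 [519.7 231.7] [ 8.1 47. ] 86.04063415527344 [0.51979603 0.23172028 0.07415013]
a 588 [517.1 186.7] [ 8.7 47.1] 86.4814682006836 [0.51663317 0.18714603 0.07401908]
```

```bash
python3 -m crank '-0.1 3 1.2 0;0 5 0 0;0 4 0 0;0 2 0 0;0 0 0 0;0 0 0 0' 8.5 20
```

```text
time_s: 2.78
tcp_pos: [0.5099, 0.1927, 0.0736]
ee_rot: [[0.998, -0.004, 0.059], [-0.059, -0.006, 0.998], [-0.003, -1.0, -0.006]]
wrist_force: [0.7, -0.4, -0.2]
gripper_width: 0.0851
```

```bash
python3 -m crank '0.3 1.5 -0.5 0;0 1.5 0 0;0 1.2 0 0;0 0 0 0' 8.5 20
python3 - <<'E'
from h import *
c=cap('scene');cv2.imwrite('pics/s2.png',cv2.resize(c['pixels'][170:310,260:447],None,fx=4,fy=4,interpolation=cv2.INTER_CUBIC));print(read_state()['tcp_pos'])
E
```

```text
time_s: 3.28
tcp_pos: [0.5132, 0.1873, 0.0302]
ee_rot: [[0.998, -0.002, 0.058], [-0.058, -0.005, 0.998], [-0.001, -1.0, -0.005]]
wrist_force: [-0.0, 0.3, 0.2]
gripper_width: 0.085
[0.51344977 0.18742611 0.03080547]
```

View pics/s2.png

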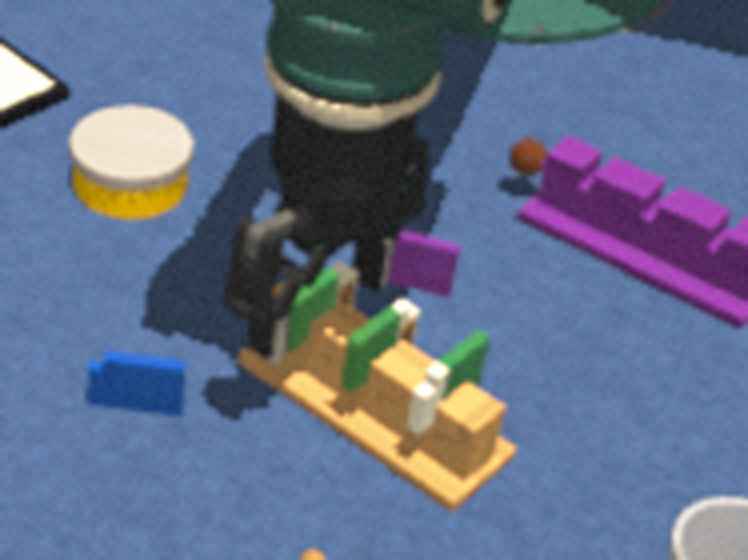

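The pads straddle the target plate: one finger is at crop (275,345) beside the plate's far end and the other is at (375,260). The neighbouring plates are clear, so I'll close.

```bash
python3 -m crank '0 0 0 0;0 0 0 0;0 0 0 0;0 0 0 0;0 0 0 0;0 0 0 0' 4.5 25
python3 - <<'E'
from h import *
c=cap('scene');cv2.imwrite('pics/s3.png',cv2.resize(c['pixels'][200:300,300:400],None,fx=6,fy=6,interpolation=cv2.INTER_CUBIC));print(read_state()['tcp_pos'])
E
```

```text
time_s: 4.08
tcp_pos: [0.5141, 0.1877, 0.0321]
ee_rot: [[0.998, 0.001, 0.058], [-0.058, -0.004, 0.998], [0.001, -1.0, -0.004]]
wrist_force: [-0.3, 0.1, 0.1]
gripper_width: 0.0557
[0.51405325 0.18764544 0.0321129 ]
```

View pics/s3.png

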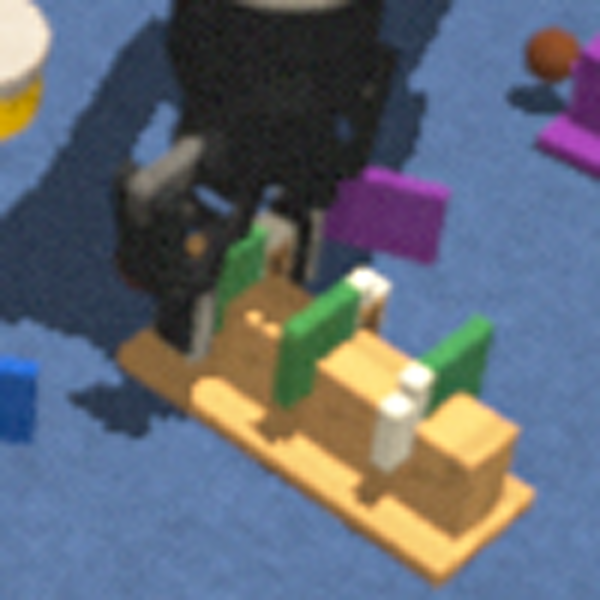

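The plate is gripped at 55.7 mm. Next I lift it about 10 mm, leaving its bottom edge 4 mm below the rim.

```bash
python3 -m crank '0 -0.5 0 0;0 -0.4 0 0;0 0 0 0' - 25
```

```text
time_s: 4.5
tcp_pos: [0.5142, 0.1877, 0.042]
ee_rot: [[0.998, 0.001, 0.058], [-0.058, -0.004, 0.998], [0.001, -1.0, -0.004]]
wrist_force: [-0.3, 0.5, -0.7]
gripper_width: 0.0556
```

```bash
python3 -m crank '0 0 -0.4 0;0 0 -0.4 0;0 0 0 0' - 25; python3 -m crank '0 0.1 -0.3 0;0 0.2 -0.3 0;0 0 0 0' - 25
python3 - <<'E'
from h import *
c=cap('scene');cv2.imwrite('pics/s4.png',cv2.resize(c['pixels'][200:300,300:400],None,fx=6,fy=6,interpolation=cv2.INTER_CUBIC))
E
```

```text
time_s: 4.88
tcp_pos: [0.5138, 0.1827, 0.0425]
ee_rot: [[0.998, 0.002, 0.058], [-0.058, 0.003, 0.998], [0.002, -1.0, 0.003]]
wrist_force: [0.4, -0.3, -1.4]
gripper_width: 0.0555
time_s: 5.25
tcp_pos: [0.5142, 0.1804, 0.0418]
ee_rot: [[0.998, 0.005, 0.057], [-0.057, 0.012, 0.998], [0.004, -1.0, 0.012]]
wrist_force: [-0.5, -0.5, -0.8]
gripper_width: 0.0552
```

View pics/s4.png

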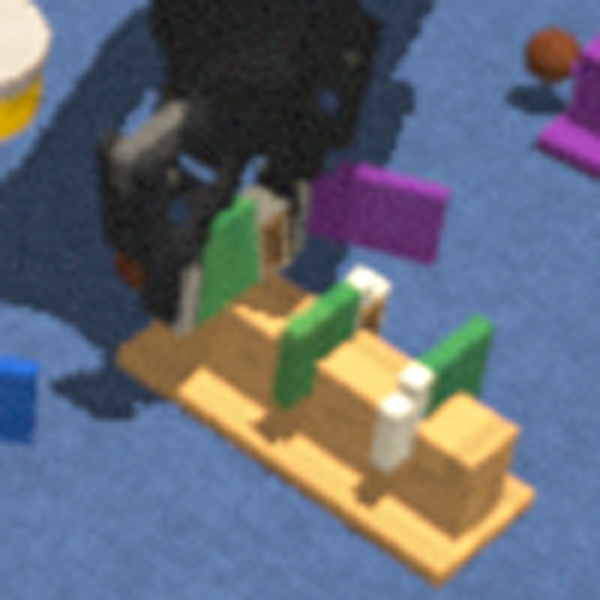

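The plate is tilting the right way, with its top towards the knob and its label face turning up. It's at crop (235,255), and the other plates haven't moved. I'll continue along the arc.

```bash
python3 -m crank '0 0 -0.7 0;0 0.1 -0.7 0;0 0.2 -0.4 0' - 25;  python3 -m crank '0 0.4 -0.5 0;0 0.4 -0.4 0;0 0 0 0' - 25
python3 - <<'E'
from h import *
c=cap('scene');cv2.imwrite('pics/s5.png',cv2.resize(c['pixels'][200:300,300:400],None,fx=6,fy=6,interpolation=cv2.INTER_CUBIC))
E
```

```text
time_s: 5.68
tcp_pos: [0.5132, 0.1647, 0.0389]
ee_rot: [[0.998, 0.006, 0.056], [-0.056, 0.017, 0.998], [0.005, -1.0, 0.018]]
wrist_force: [-1.9, 6.4, 3.8]
gripper_width: 0.0552
time_s: 6.05
tcp_pos: [0.5127, 0.156, 0.0313]
ee_rot: [[0.998, 0.006, 0.057], [-0.057, 0.019, 0.998], [0.005, -1.0, 0.019]]
wrist_force: [-1.0, 3.2, 1.9]
gripper_width: 0.055
```

View pics/s5.png

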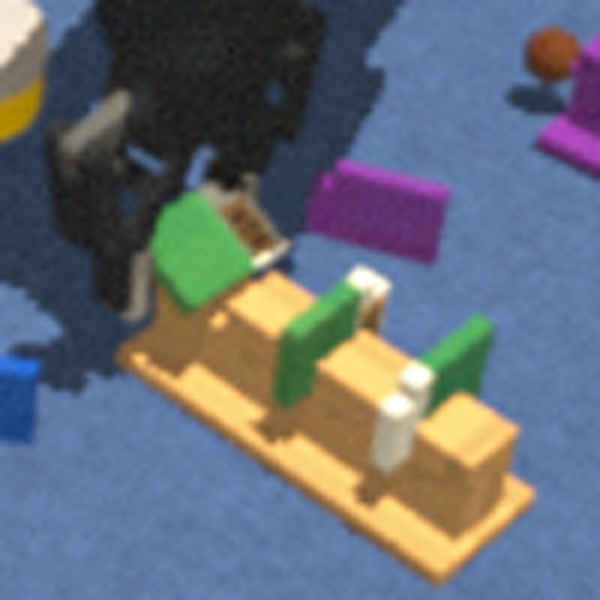

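The plate is now mostly laid over, label up, on the end land, at crop (200,255) with the label at (245,225). I'll measure its plane from depth.

```bash
cat >> h.py <<'E'
def plate(c,box,zmin=.05):
    "plane + rect of green/white/label points inside world box (x0,x1,y0,y1)"
    hsv=cv2.cvtColor(c['pixels'],cv2.COLOR_BGR2HSV)
    g=cv2.inRange(hsv,(40,80,50),(85,255,255))
    v,u=np.nonzero(g);P=np.array([dep(c,x,y) for x,y in zip(u,v)])
    k=(P[:,0]>box[0])&(P[:,0]<box[1])&(P[:,1]>box[2])&(P[:,1]<box[3])&(P[:,2]>zmin-.02)&(P[:,2]<zmin+.2)
    P=P[k];best=None;rng=np.random.default_rng(0)
    for _ in range(300):
        a,b,d=P[rng.choice(len(P),3,False)];n=np.cross(b-a,d-a);L=np.linalg.norm(n)
        if L<1e-6:continue
        n/=L;i=abs((P-a)@n)<.0015
        if best is None or i.sum()>best.sum():best=i
    Q=P[best];m=Q.mean(0);n=np.linalg.svd(Q-m)[2][2];n*=np.sign(n[2]);return P,Q,m,n
E
python3 - <<'E'
from h import *
c=load('scene');P,Q,m,n=plate(c,(.45,.58,.11,.21))
print(len(P),len(Q),m,n,'tilt',np.degrees(np.arccos(n[2])));print(Q.min(0),Q.max(0))
r=cv2.minAreaRect((Q[:,:2]*1000).astype(np.float32));print(r)
E
```

```text
483 148 [0.52210131 0.17290824 0.06453348] [0.02497265 0.46233133 0.88635552] tilt 27.5812038217277
[0.50190347 0.15561214 0.05555543] [0.54394898 0.18974406 0.07371925]
((522.6844482421875, 172.13442993164062), (34.08496856689453, 41.7781867980957), 86.8118896484375)
```

Tilt from level is 27.6°. The plate's low edge sits at the slot lip and its centre is over the land (y≈0.171). The grip has slid towards its high edge. I'll press that edge down and then re-measure.

```bash
python3 -m crank '0 0.5 0 0;0 0.5 0 0;0 0.4 0 0;0 0.2 0 0' - 25
python3 - <<'E'
from h import *
c=cap('scene');P,Q,m,n=plate(c,(.45,.58,.11,.21))
print(len(P),len(Q),m,n,'tilt',np.degrees(np.arccos(n[2])));print(Q.min(0),Q.max(0))
E
```

```text
time_s: 6.6
tcp_pos: [0.5142, 0.1558, 0.0175]
ee_rot: [[0.998, 0.009, 0.056], [-0.056, 0.017, 0.998], [0.008, -1.0, 0.018]]
wrist_force: [-9.2, -1.7, 19.5]
gripper_width: 0.0548
639 136 [0.54444013 0.1798841  0.216908  ] [-0.76019305 -0.64951611  0.01534115] tilt 89.12098227884753
[0.52988461 0.16300765 0.05092534] [0.55811813 0.19566426 0.24973646]
```

```bash
sed -i 's/zmin+.2)/zmin+.03)/' h.py
python3 - <<'E'
from h import *
c=load('scene');P,Q,m,n=plate(c,(.45,.58,.11,.21))
print(len(P),len(Q),m,n,'tilt',np.degrees(np.arccos(n[2])));print(Q.min(0),Q.max(0))
E
```

```text
198 121 [0.52279031 0.17339879 0.05921167] [-0.02414613  0.02177348  0.9994713 ] tilt 1.8632079024752128
[0.5044822  0.15351617 0.05748572] [0.54318295 0.18891957 0.06136396]
```

The plate lies flat (1.9°, z≈0.058 as expected). I'll relieve the push, open and measure again.

```bash
python3 -m crank '0 0 0 0;0 0 0 0;0 0 0 0;0 0 0 0' 8.5 25
python3 - <<'E'
from h import *
c=cap('scene');P,Q,m,n=plate(c,(.45,.58,.11,.21))
print(len(P),len(Q),m,n,'tilt',np.degrees(np.arccos(n[2])));print(Q.min(0),Q.max(0))
print(cv2.minAreaRect((Q[:,:2]*1000).astype(np.float32)))
cv2.imwrite('pics/s6.png',cv2.resize(c['pixels'][200:300,300:400],None,fx=6,fy=6,interpolation=cv2.INTER_CUBIC))
E
```

```text
time_s: 7.15
tcp_pos: [0.5141, 0.1553, 0.0171]
ee_rot: [[0.998, 0.009, 0.056], [-0.056, 0.016, 0.998], [0.008, -1.0, 0.016]]
wrist_force: [0.3, -0.3, 0.6]
gripper_width: 0.0851
235 153 [0.52474573 0.17075232 0.05827927] [ 0.02516497 -0.02300507  0.99941858] tilt 1.953911840430809
[0.50399778 0.15021296 0.05582036] [0.54512879 0.18926455 0.06033744]
((524.6747436523438, 169.58001708984375), (38.78329849243164, 41.1851692199707), 88.94181060791016)
```

View pics/s6.png

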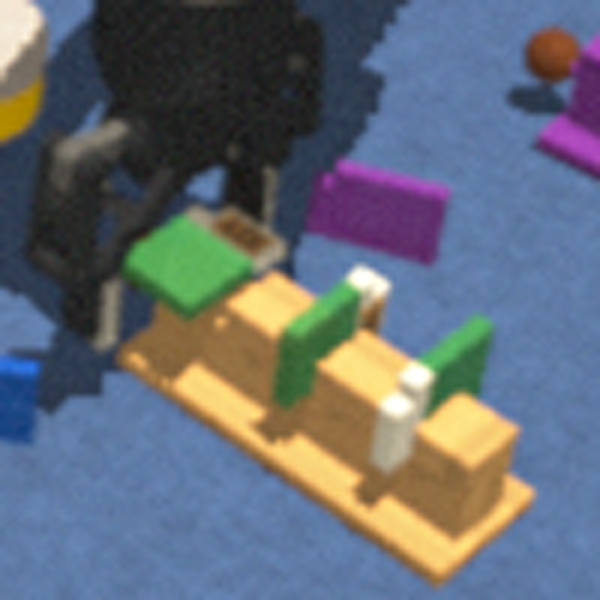

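The plate lies flat on the end land, label up, at crop (205,255), centre about (0.516, 0.170). The open fingers are clear of it. Next I regrip at its middle.

```bash
python3 -m crank '0.1 -0.7 0.8 0;0.1 -0.6 0.7 0;0 0 0 0' 8.5 25
```

```text
time_s: 7.58
tcp_pos: [0.5173, 0.1713, 0.0317]
ee_rot: [[0.998, 0.009, 0.056], [-0.056, 0.016, 0.998], [0.008, -1.0, 0.017]]
wrist_force: [-0.8, 0.4, -0.7]
gripper_width: 0.0851
```

```bash
python3 -m crank '0 0 0 0;0 0 0 0;0 0 0 0;0 0 0 0;0 0 0 0' 4.5 40 && python3 -m crank '0 -2 0 0;0 -4 0 0;0 -5 0 0;0 0 0 0'
python3 - <<'E'
from h import *
c=cap('scene');P,Q,m,n=plate(c,(.45,.58,.11,.21),.15)
print(len(P),len(Q),m,n,'tilt',np.degrees(np.arccos(n[2])));print(Q.min(0),Q.max(0))
v=proj(c,read_state()['tcp_pos']).astype(int);x=max(v[0]-60,0);y=max(v[1]-70,0)
cv2.imwrite('pics/s7.png',cv2.resize(c['pixels'][y:y+110,x:x+110],None,fx=5,fy=5,interpolation=cv2.INTER_CUBIC))
E
```

```text
time_s: 8.2
tcp_pos: [0.5173, 0.1713, 0.0319]
ee_rot: [[0.998, 0.009, 0.056], [-0.056, 0.016, 0.998], [0.008, -1.0, 0.017]]
wrist_force: [0.6, 0.9, 1.9]
gripper_width: 0.055
time_s: 8.7
tcp_pos: [0.5159, 0.169, 0.1487]
ee_rot: [[0.998, 0.01, 0.056], [-0.056, 0.016, 0.998], [0.009, -1.0, 0.016]]
wrist_force: [-0.7, 0.8, -0.4]
gripper_width: 0.0552
138 96 [0.5217814  0.17595586 0.1752427 ] [0.01615928 0.00612653 0.99985066] tilt 0.9902173574419649
[0.50513322 0.15787694 0.17353746] [0.54529039 0.18708294 0.17675515]
```

View pics/s7.png

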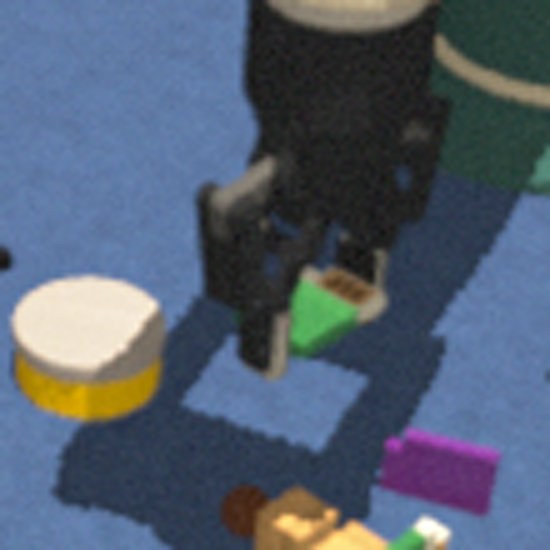

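The plate is lifted, level (1.0°, within depth noise) and label up at crop (335,300). Now I carry it to the pad.

```bash
python3 -m crank '0 0 -2.5 0;-0.2 0 -4.5 0;-0.2 0 -5 0;-0.2 0 -5 0;-0.2 0 -5 0;-0.2 0 -5 0;-0.2 0 -5 0;-0.2 0 -3 0;0 0 -1.5 0;0 0 0 0'
python3 - <<'E'
from h import *
c=load('top');im=c['pixels'][205:242,320:366]
# ring centre: dark-weighted centroid within pad interior
g=255-cv2.cvtColor(im,cv2.COLOR_BGR2GRAY).astype(float);g=g[5:-6,6:-6];v,u=np.mgrid[:g.shape[0],:g.shape[1]]
w=np.clip(g-np.median(g)-15,0,None);w[np.hypot(u+326-342,v+210-223)>9]=0
p=((w*u).sum()/w.sum()+326,(w*v).sum()/w.sum()+210);print('top',p,onz(c,*p,.0125))
c=load('scene');hsv=cv2.cvtColor(c['pixels'],cv2.COLOR_BGR2HSV)
q=proj(c,(.463,-.2075,.0125));print('scene guess',q)
g=255-cv2.cvtColor(c['pixels'],cv2.COLOR_BGR2GRAY).astype(float);v,u=np.mgrid[:420,:560]
r=np.hypot((u-q[0])/1,(v-q[1])*1.4)<13;w=np.clip(g-np.median(g[r])-15,0,None)*r;p=((w*u).sum()/w.sum(),(w*v).sum()/w.sum());print(p,onz(c,*p,.0125))
E
```

```text
time_s: 10.0
tcp_pos: [0.4748, -0.2049, 0.1338]
ee_rot: [[0.998, -0.005, 0.055], [-0.055, 0.017, 0.998], [-0.006, -1.0, 0.017]]
wrist_force: [0.1, 0.5, -1.8]
gripper_width: 0.0549
top (np.float64(342.30179445350734), np.float64(223.26073953235453)) [ 0.46308544 -0.20838686  0.0125    ]
scene guess [242.62872629 186.47565788]
(np.float64(242.83484162895928), np.float64(185.68778280542986)) [ 0.45968142 -0.21024951  0.0125    ]
```

```bash
python3 -m crank '0.3 1.5 -0.3 0;0.2 1.5 -0.2 0;0.1 1.2 0 0;0 0 0 0;0 0 0 0'
python3 - <<'E'
from h import *
s=read_state();print(s['tcp_pos'])
c=cap('scene');P,Q,m,n=plate(c,(.44,.54,-.25,-.17),.11)
print(len(P),len(Q),m,n);print(Q.min(0),Q.max(0))
cv2.imwrite('pics/s8.png',cv2.resize(c['pixels'][110:220,190:300],None,fx=5,fy=5,interpolation=cv2.INTER_CUBIC))
t=cap('top')
E
```

```text
time_s: 10.62
tcp_pos: [0.4808, -0.2067, 0.0873]
ee_rot: [[0.999, -0.007, 0.052], [-0.052, 0.018, 0.998], [-0.008, -1.0, 0.018]]
wrist_force: [0.4, -0.2, 0.1]
gripper_width: 0.055
[ 0.48084814 -0.20670571  0.08734053]
100 68 [ 0.48678721 -0.20500168  0.11455668] [ 0.02059747 -0.02424471  0.99949384]
[ 0.47115066 -0.22548916  0.11301551] [ 0.50879558 -0.18781007  0.11608889]
```

View pics/s8.png

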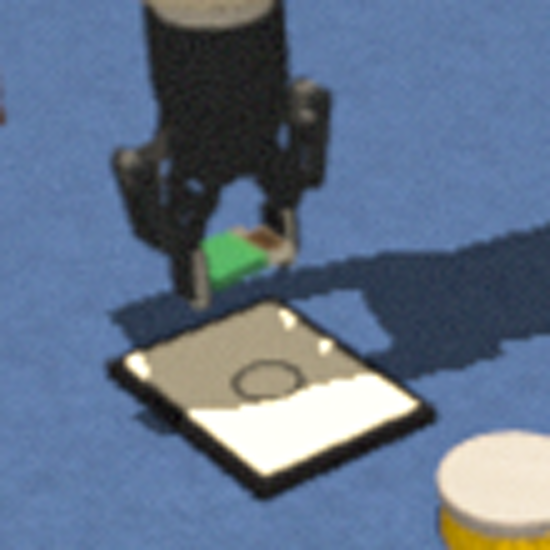

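The plate is held level, label up, over the pad, and the ring is at crop (268,381). The frosted end's middle is about (0.462, −0.206) against the ring's (0.4615, −0.2095). A small trim in y and z remains.

```bash
python3 -m crank '0 -0.2 -0.4 0;0 0 0 0;0 0 0 0'
python3 - <<'E'
from h import *
s=read_state();print(s['tcp_pos'],abs(s['qd']).max(),s['gripper_width'])
c=cap('scene');P,Q,m,n=plate(c,(.44,.54,-.25,-.17),.11)
print(len(Q),m,n);print(Q.min(0),Q.max(0))
T=s['ee_rot'];print('frost est',s['tcp_pos']-.0225*T[:,1]-.019*T[:,0])
c=cap('wrist');hsv=cv2.cvtColor(c['pixels'],cv2.COLOR_BGR2HSV)
cv2.imwrite('pics/w9.png',c['pixels'])
E
```

```text
time_s: 11.1
tcp_pos: [0.481, -0.2115, 0.0907]
ee_rot: [[0.999, -0.005, 0.052], [-0.052, 0.017, 0.998], [-0.006, -1.0, 0.017]]
wrist_force: [0.8, -0.1, 0.1]
gripper_width: 0.055
[ 0.48097179 -0.2115188   0.09066165] 0.002807328109531034 0.05495054568941968
62 [ 0.48919747 -0.20725897  0.11772864] [0.00769324 0.02201813 0.99972797]
[ 0.47120371 -0.2298533   0.11614822] [ 0.51180614 -0.19047113  0.11921686]
frost est [ 0.46211089 -0.21092249  0.11327051]
```

```bash
python3 -c "
from rig import ctrl;print(ctrl.hand_in())"
```

```text
the job is handed in; nothing more can be done
None
```

I handed the job in with the plate from the slot nearest the knob held level over the light pad, label side up. No verdict was reported.

**Method:** The arm could only turn the tool about its own axis, so the gripper couldn't lean over. I gripped the plate by its ends and pivoted it over the slot's knob-side wall. I then pressed it flat on the rack's end, regripped it at the middle with 40 N and carried it to the pad.

**Last checks, at 11.1 s of the 42 s allowed:**

| Check | Measured |
|---|---|
| Plate tilt | about 1°, roughly the noise of the depth measurement (repeat readings 1–2°) |
| Plate centre above the pad | about 101 mm |
| Middle of frosted end (x, y) | about (0.462, −0.210) m |
| Pad ring (x, y) | about (0.4615, −0.2095) m |
| Grip opening | steady at 55 mm |
| Joint speeds | near zero |

**Disagreements and gaps:**
- **Ring position:** the two camera views of the ring differ by about 3 mm in x and 2 mm in y. I used the average.
- **Grip slip:** the plate slid about 15 mm in the grip during the flip, and the regrip corrected that.
- **Final look:** I couldn't view the last wrist picture because the picture limit was reached. The final check rests on the depth measurements and the previous scene view.
- **Other objects:** I didn't re-measure the other plates and objects at the end. The other two plates were still in the rack in the picture taken before the final regrip, and no contact with anything else showed.

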